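Hold the hand UV lamp over the microplate

ROBOT

A 7-joint arm with a two-finger parallel gripper is mounted at the origin on the work surface. World frame = base frame: x ahead of the robot, y to its left, z up, the work surface at z = 0. Lengths are in m, angles in degrees, forces in N, time in s.
With the tool pointing down it reaches from about 0.425 to 0.875 m from the base axis. Payload 4.7 kg.
Tool frame: the origin (TCP) lies midway between the tips of the shut fingers; the grasp point (between the pads) lies 19 mm behind it; z points along the fingers, x is the direction in which the jaws open and shut, and the axes are right-handed (so a half turn about z gives the same grasp; the last joint's range is limited). The gripper opens to 87 mm and grips with 3 to 60 N. Pads are 19 mm wide; open, the fingers measure 117 mm over their backs; the gripper's body (75 mm by 190 mm) begins 51 mm behind the grasp point.
Start: joints at [-70.468, 18.392, -4.016, 83.108, 1.295, 78.541, -3.26], TCP at [0.209, 0.616, 0.223] pointing down, gripper open.
Joint ranges: [-163.93, 163.93], [-17.29, 119.83], [-79.2, 71.16], [3.27, 140.29], [-89.18, 269.18], [5.43, 117.66], [-154.24, 154.24]. Speed limits (degrees/s): [147.25, 147.25, 180, 180, 180, 180, 180].

INTERFACE

Orientations are given as [roll, pitch, yaw] about the fixed x, y, z axes, in that order (R = Rz(yaw) Ry(pitch) Rx(roll)).
In Python, from cell import telemetry, optics, env gives the robot as it stands.
- The arm moves only by the tool arm_command, never from a script. Its arguments are lists of equal length, an entry for each row: "translation": the shift along the tool's x, y, z in cm, a list of three; "twist": the turn about the tool's z in degrees. In form: {"translation": [[x, y, z], ...], "twist": [twist, ...]}. A call has 1 to 10 rows; each row shifts and turns the pose as measured when the row begins, along the tool's axes as they then stand; what a row does not reach is not made up. A row lasts 1/8 s, in which the tool goes at most 62.5 mm and 10.7 degrees, less where a joint would pass 70% of its speed; a pose out of reach is approached as far as the arm can. A call is refused whole if a number of a shift passes 6.25 or a number of a turn 10.7, either way. A call with a gripper value outside its range is refused whole. "grip" is the opening in per cent of the stroke, from 0 (shut) to 100 (fully open), set as the call begins (left out, the last holds). The fingers move at their own pace and stop on an object; "force" is the grip in N (left out, the last holds). Time passes only in rows, so rows that do not move let the fingers close. It gives the time, the measured TCP pose, the force and the opening at its end, in the units of the state.
- telemetry.get_obs(): the state, without advancing time (a new reading comes with each control period).
- optics.read_camera(name): name is "scene" or "top"; returns a dict with "img" (400x640x3 uint8, blue, green, red), "fx", "fy", "cx", "cy" (pixels), "dist" ([k1, k2, p1, p2, k3] as OpenCV has them; the pictures are not rectified), "extrinsics" (4x4, takes a point from camera to world coordinates). Camera axes: x right, y up, looking along -z (the intrinsics and any distortion apply to the point x, -y, -z); pixel columns grow to the right and rows downward; lengths in m; the calibration is good to about 2 mm. A picture is of the moment at which its call begins. There is no depth.
- env.sign_off(): hands the job in, once; it reports no verdict.
The state is a dict: "time_s": time; "qpos": joint angles; "joint_velocities": joint speeds; "effort": joint torques, N m; "tool_pos": TCP position; "tool_rot": TCP orientation; "force": force on the tool from outside, world axes, zero at the start; "wrist_torque": the same for the moment, N m; "grip_width": finger opening in m.
Only numpy, scipy, OpenCV 4.12 (cv2) and the standard library are available. Lean on these libraries where they do the work, as an engineer would, in place of code of your own. Each camera call takes 0.05 s, during which the arm holds its last target. There are 200 camera calls.

TASK

The wells of the white microplate are to be read under the hand-held UV lamp: pick the lamp up by its handle, carry it over the tops of the tubes in the rack, and hold it level about 2 cm above the microplate, window down, centred on the plate and lined up with its long side (either way round). Nothing may touch the plate, and the rack, bottle, dishes and tip box stay where they are. Do not put the lamp down: finish while holding it still in that place.

Things in the scene. Friction and masses are not known exactly. Their poses are not given: they have to be found in the camera images.
- lamp_handle (a point): Centre of the lamp's black handle bar, where it is gripped: 86 mm straight above the lamp's underside, 9 mm below the bar's top. The bar runs along x: 118 mm long, 22 mm wide (y), 18 mm high, on two posts at x = +-52 mm (90 mm free between them), with 28 mm of free height between bar and housing; fingers go down on both sides of it. Axes: x along the lamp, y across, z up
- lamp_under (a point): Centre of the lamp's underside (the window side), 86 mm straight below the handle point; the same axes
- lamp: Hand-held UV lamp: a low aluminium box with black end caps, 206 mm long (x), 66 mm wide (y), 49 mm high, with a black bridge handle on top (95 mm high in all) and the dark window below. Origin: the centre of the underside. Mass 0.36 to 0.56 kg, balanced about under the handle's middle; loose, standing on the bench. Same axes
- plate_top (a point): Centre of the top face of the microplate: a loose white 96-well plate, 128 mm long (its x) x 86 mm wide (its y) x 14 mm high, lying flat on the bench. Axes: x along its long side, z up
- plate: The microplate as a whole; origin at the centre of its underside, 14 mm below the top point; the same axes
- rack_top (a point): Tube rack standing between lamp and plate: white, 246 mm long (its x) x 105 mm wide (its y), 72 mm high, holding glass tubes with steel caps that reach to 115 mm above the bench. This point is over the rack's centre, level with the tops of the caps. Axes: x along the rack, z up. Loose, about 1.1 kg
- rack: The tube rack with its tubes; origin at the centre of its underside, on the bench; the same axes
- bottle: Bystander: capped glass laboratory bottle, 70 mm in diameter, 139 mm high; origin at the centre of its underside
- dishes: Bystander: stack of five Petri dishes, 94 mm in diameter, 75 mm high; origin at the centre of its underside
- tips: Bystander: box of pipette tips with a clear cover, 122 x 83 x 73 mm; origin at the centre of its underside

How it is judged:
By the outcome, as a careful person would: the job done as asked, in the order asked, and still so for the second after the job is handed in, while the arm keeps its last pose, push and grip.
It also fails if it takes over 48 s, if anything falls off the work surface, if the arm or the gripper's body presses on something with over 40 N, if the wrist force passes 120 N, or if a joint passes its speed limit or range.

## Working session

There is one attempt and no reset: what is moved stays moved. The work goes in short steps, Python scripts to look and compute and a tool call to move; the robot and the scene stay as the last step left them, time stands still between calls to the robot, and variables do not carry over. Pictures are saved under pics/ and viewed, about 8 in all and at most 12, crops included, and the job is handed in when it is done.

Besides the shell and the picture viewer there is one more tool, called after "Emit:" as a command line: name --pt "numbers of a row" for each row, then --argument value for the rest. arm_command: Moves the arm, as the interface text tells. Its arguments: {"type":"object","properties":{"translation":{"type":"array","items":{"type":"array","items":{"type":"number"}}},"twist":{"type":"array","items":{"type":"number"}},"grip":{"type":"number"},"force":{"type":"number"}},"required":["translation","twist"]}

```bash
mkdir -p pics; ls; cat > h.py <<'E'
import numpy as np, cv2
from cell import telemetry, optics, env
def cam(n):
    c=optics.read_camera(n); c['K']=np.array([[c['fx'],0,c['cx']],[0,c['fy'],c['cy']],[0,0,1.]]); c['E']=np.array(c['extrinsics']); c['d']=np.array(c['dist'],float); return c
def ray(c,px,z):
    p=cv2.undistortPoints(np.array(px,float).reshape(-1,1,2),c['K'],c['d']).reshape(-1,2)
    d=np.c_[p[:,0],-p[:,1],-np.ones(len(p))]@c['E'][:3,:3].T; o=c['E'][:3,3]
    return o+d*((z-o[2])/d[:,2])[:,None]
def proj(c,P):
    P=np.atleast_2d(P); q=(P-c['E'][:3,3])@c['E'][:3,:3]; q=q*[1,-1,-1]
    return cv2.projectPoints(q,np.zeros(3),np.zeros(3),c['K'],c['d'])[0].reshape(-1,2)
E
python3 - <<'E'
from h import *
for n in('top','scene'):
    c=cam(n); cv2.imwrite(f'pics/{n}0.png',c['img']); print(n,c['E'].round(3).tolist(),c['fx'],c['d'])
print(telemetry.get_obs())
E
```

```text
pics
top [[0.004, 0.989, -0.146, 0.458], [-1.0, 0.003, -0.005, -0.002], [-0.005, 0.146, 0.989, 1.165], [0.0, 0.0, 0.0, 1.0]] 436.3502647836207 [-0.07387262  0.          0.          0.          0.        ]
scene [[0.246, -0.73, 0.638, 1.219], [0.969, 0.196, -0.15, -0.163], [-0.015, 0.655, 0.755, 0.834], [0.0, 0.0, 0.0, 1.0]] 381.88048341482886 [-0.06650442  0.          0.          0.          0.        ]
{'time_s': 0.1, 'qpos': array([-70.46863525,  18.43574584,  -4.01537017,  83.16919587,
         1.29445555,  78.54103709,  -3.26026241]), 'joint_velocities': array([-0.02000808, -0.07318633,  0.00659669, -0.15753308,  0.01955646,
       -0.09277207,  0.02456515]), 'effort': array([ 5.96102973e-05, -4.92568088e+01, -4.05495074e-01, -3.13397169e+01,
       -6.42815558e-02,  3.94909456e-02,  6.14681562e-05]), 'tool_pos': array([0.20853358, 0.61510476, 0.22154904]), 'tool_rot': array([1.79994955e+02, 1.00775415e-01, 7.12777297e+01]), 'force': array([-0.06664709,  0.82311858, -0.7546745 ]), 'wrist_torque': array([-0.031074  , -0.01738328,  0.04515001]), 'grip_width': 0.08697910903084764}
```

View pics/top0.png

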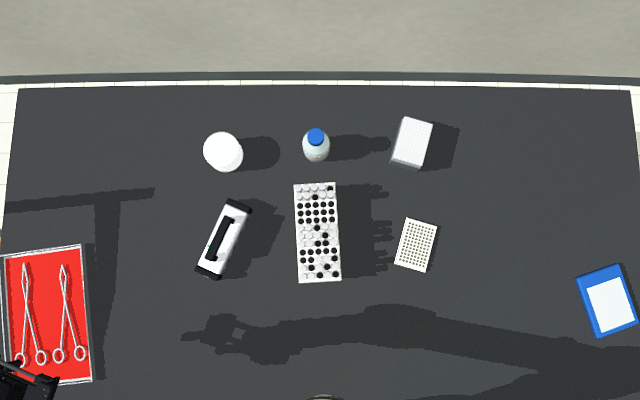

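View pics/scene0.png

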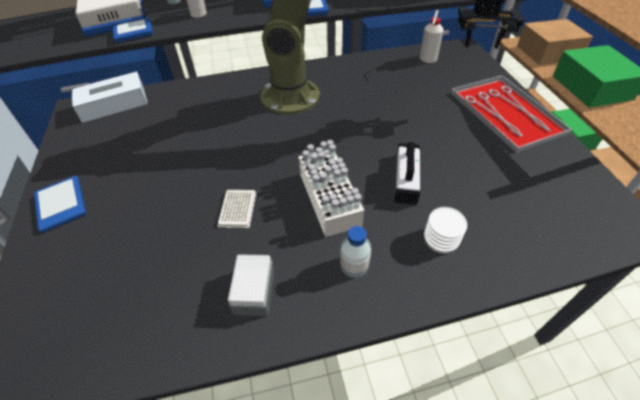

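```bash
python3 - <<'E'
from h import *
c=cam('top'); im=c['img']; g=cv2.cvtColor(im,cv2.COLOR_BGR2GRAY)
def blob(x0,y0,x1,y1,th,inv=False,k=0):
    m=np.zeros_like(g); s=g[y0:y1,x0:x1]; m[y0:y1,x0:x1]=((s<th) if inv else (s>th))*255
    if k: m=cv2.morphologyEx(m,cv2.MORPH_CLOSE,np.ones((k,k)))
    return max(cv2.findContours(m,0,1)[0],key=cv2.contourArea).reshape(-1,2),m
def rect(name,pts,z):
    P=ray(c,pts,z)[:,:2]; r=cv2.minAreaRect((P*1000).astype(np.float32)); print(name,np.round(r[0],1),np.round(r[1],1),round(r[2],1))
p,_=blob(385,205,450,285,110,k=5); rect('plate',p,.014)
p,_=blob(285,170,350,295,110,k=9); rect('rack',p,.08)
p,_=blob(190,190,260,290,110,k=13); hull=cv2.convexHull(p); rect('lampbox',p,.049)
m=np.zeros_like(g); cv2.fillPoly(m,[hull],255); m=cv2.erode(m,np.ones((3,3)))
d=((g<60)&(m>0)).astype(np.uint8)*255
q=max(cv2.findContours(d,0,1)[0],key=cv2.contourArea).reshape(-1,2); rect('handle',q,.095); print(q.min(0),q.max(0))
a=cv2.resize(im[190:290,190:260],None,fx=5.5,fy=5.5,interpolation=cv2.INTER_CUBIC)
s=cam('scene'); b=cv2.resize(s['img'][130:215,375:440],(420,550),interpolation=cv2.INTER_CUBIC)
cv2.imwrite('pics/z1.png',np.hstack([a,b]))
E
```

```text
plate [ 499.6 -244.5] [ 86.9 128.9] 74.0
rack [529.1  13.8] [247.8 107. ] 3.7
lampbox [503.3 260.8] [ 66.1 191.2] 66.6
handle [509.9 253.3] [ 28.7 113.9] 66.8
[205 216] [233 260]
```

View pics/z1.png

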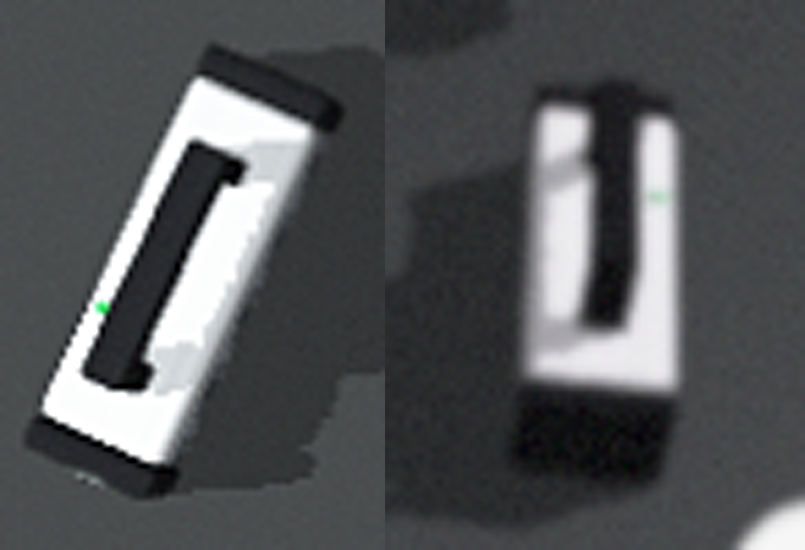

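```bash
python3 - <<'E'
from h import *
c=cam('top'); s=cam('scene')
T=lambda a:np.array(a)/5.5+190-.4
S=lambda a:np.array(a)/6.465+[375,130]-.4
print('bar left edge',ray(c,T([[190,143],[85,375]]),.095).round(4).tolist())
print('cap tops far L,R; near L,R',ray(c,T([[210,45],[340,103],[32,418],[176,468]]),.049).round(4).tolist())
print('scene bar ends',ray(s,S([[615,82],[608,268]]),.095).round(4).tolist())
print('scene box near corners L,R',ray(s,S([[520,382],[678,390]]),.049).round(4).tolist())
print('plate scene chk',proj(s,[[.4996,-.2445,.014],[.510,.255,.095]]).round(1))
E
```

```text
bar left edge [[0.5661, 0.243, 0.095], [0.4622, 0.2867, 0.095]]
cap tops far L,R; near L,R [[0.6173, 0.2456, 0.049], [0.59, 0.1832, 0.049], [0.4423, 0.3232, 0.049], [0.4201, 0.2551, 0.049]]
scene bar ends [[0.5072, 0.4461, 0.095], [0.613, 0.3852, 0.095]]
scene box near corners L,R [[0.6272, 0.3491, 0.049], [0.6491, 0.413, 0.049]]
plate scene chk [[236.9 205.2]
 [409.6 154.4]]
```

```bash
cat >> h.py <<'E'
from scipy.spatial.transform import Rotation as R
def need(p,yaw):
    o=telemetry.get_obs(); r=R.from_euler('xyz',o['tool_rot'],degrees=True)
    print('cm',(r.inv().apply(np.array(p)-o['tool_pos'])*100).round(2),'twist',round(o['tool_rot'][2]-yaw,2),'t',round(o['time_s'],2),o['tool_pos'].round(4),o['tool_rot'].round(2),'F',o['force'].round(2),'w',round(o['grip_width'],4))
E
python3 -c "
from h import *
need([.510,.255,.16],67)"
```

```text
cm [-24.46  40.11   6.24] twist 4.28 t 0.3 [0.2086 0.6154 0.2222] [1.800e+02 4.000e-02 7.128e+01] F [-0.38  0.01  0.26] w 0.0868
```

Emit:
arm_command --pt "-2.4 4 0" --pt "-2.4 4 0" --pt "-2.4 4 0" --pt "-2.4 4 0" --pt "-2.4 4 0" --pt "-2.4 4 0" --pt "-2.4 4 0" --pt "-2.4 4 0" --pt "-2.4 4 0" --pt "0 0 0" --twist '[0.5,0.5,0.5,0.5,0.5,0.5,0.5,0.5,0.3,0]' --grip 100

```text
time_s: 1.55
tool_pos: [0.4763, 0.2758, 0.2215]
tool_rot: [180.0, -0.1, 66.9]
force: [0.2, 0.4, 0.1]
grip_width: 0.0873
```

```bash
python3 -c "
from h import *
need([.510,.255,.16],67)"
```

```text
cm [-0.6   3.92  6.15] twist -0.07 t 1.55 [0.4763 0.2758 0.2215] [ 1.7998e+02 -6.0000e-02  6.6930e+01] F [0.19 0.39 0.14] w 0.0873
```

Emit:
arm_command --pt "-0.3 2 1" --pt "-0.3 1.9 1.5" --pt "0 0 1.5" --pt "0 0 1.5" --pt "0 0 0.6" --pt "0 0 0" --twist '[0,0,0,0,0,0]'

```text
time_s: 2.3
tool_pos: [0.5065, 0.2606, 0.158]
tool_rot: [-179.8, -0.2, 67.3]
force: [-1.0, 0.5, 0.1]
grip_width: 0.0872
```

```bash
python3 -c "
from h import *
need([.510,.255,.067],67)
c=cam('top');s=cam('scene')
a=cv2.resize(c['img'][190:290,185:265],None,fx=5,fy=5,interpolation=2); b=cv2.resize(s['img'][110:210,370:450],None,fx=5,fy=5,interpolation=2)
cv2.imwrite('pics/z2.png',np.hstack([a,b]))"
```

```text
cm [-0.42  0.57  9.09] twist 0.34 t 2.3 [0.5065 0.2606 0.158 ] [-179.82   -0.2    67.34] F [-0.99  0.5   0.08] w 0.0872
```

View pics/z2.png

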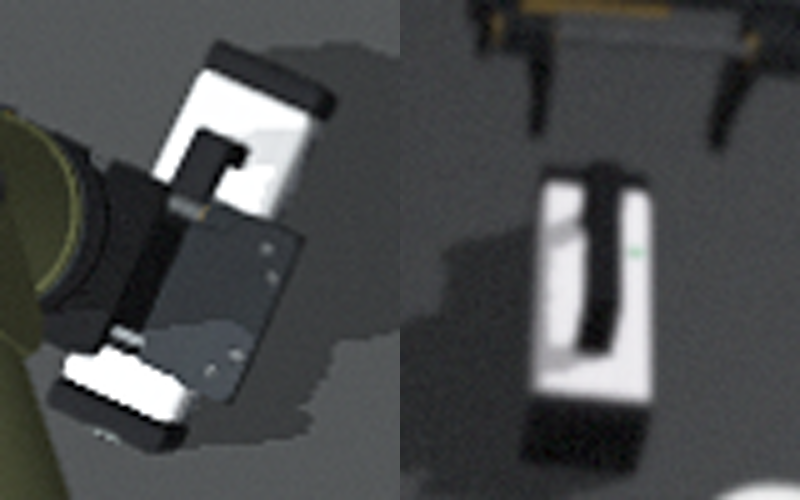

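Emit:
arm_command --pt "-0.4 0.6 0.5" --pt "0 0 1.5" --pt "0 0 1.5" --pt "0 0 1.0" --pt "0 0 0" --twist '[0.4,0,0,0,0]'

```text
time_s: 3.02
tool_pos: [0.5114, 0.2543, 0.1107]
tool_rot: [-179.9, -0.3, 66.9]
force: [0.5, -0.4, -0.1]
grip_width: 0.0868
```

```bash
python3 -c "
from h import *
need([.510,.255,.067],67)
s=cam('scene')
b=cv2.resize(s['img'][110:210,370:450],None,fx=6,fy=6,interpolation=2)
cv2.imwrite('pics/z3.png',b); print((proj(s,telemetry.get_obs()['tool_pos'])-[370,110])*6)"
```

```text
cm [-0.01 -0.14  4.37] twist -0.13 t 3.02 [0.5114 0.2543 0.1107] [-179.87   -0.27   66.87] F [ 0.53 -0.39 -0.05] w 0.0868
[[242.88765921 243.14200585]]
```

View pics/z3.png

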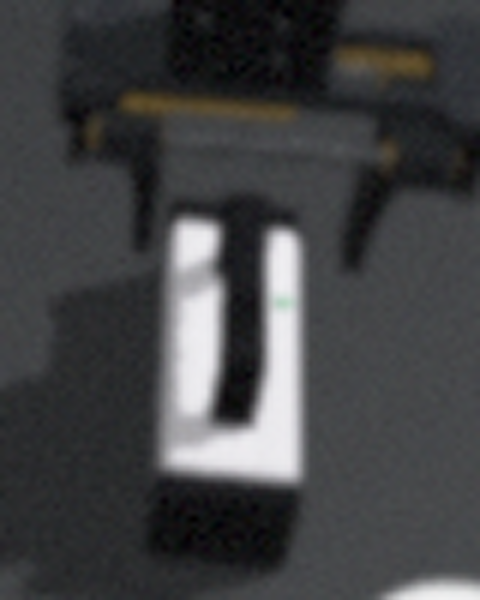

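Emit:
arm_command --pt "0 -0.1 1.0" --pt "0 0 1.2" --pt "0 0 1.2" --pt "0 0 1.0" --pt "0 0 0" --twist '[0,0,0,0,0]'

```text
time_s: 3.7
tool_pos: [0.5109, 0.2554, 0.0644]
tool_rot: [-179.9, -0.3, 66.9]
force: [0.1, -0.1, 0.4]
grip_width: 0.0869
```

```bash
python3 -c "
from h import *
need([.510,.255,.067],67)"
```

```text
cm [-0.07 -0.06 -0.26] twist -0.11 t 3.7 [0.5109 0.2554 0.0644] [-179.92   -0.33   66.89] F [ 0.12 -0.13  0.36] w 0.0869
```

Emit:
arm_command --pt "0 0 -0.2" --pt "0 0 0" --pt "0 0 0" --pt "0 0 0" --pt "0 0 0" --pt "0 0 0" --pt "0 0 0" --pt "0 0 0" --twist '[0,0,0,0,0,0,0,0]' --grip 0 --force 40

```text
time_s: 4.7
tool_pos: [0.5122, 0.2566, 0.0682]
tool_rot: [180.0, -0.5, 66.9]
force: [0.0, 1.7, -0.3]
grip_width: 0.0214
```

Emit:
arm_command --pt "0 0 0" --pt "0 0 -0.8" --pt "0 0 -1" --pt "0 0 0" --pt "0 0 0" --twist '[0,0,0,0,0]'

```text
time_s: 5.32
tool_pos: [0.5097, 0.2546, 0.0848]
tool_rot: [-179.8, -0.2, 66.9]
force: [0.3, 0.4, -5.5]
grip_width: 0.0215
```

```bash
python3 -c "
from h import *
need([.510,.255,.22],67); print(telemetry.get_obs()['wrist_torque'])"
```

```text
cm [  0.1   -0.03 -13.52] twist -0.11 t 5.33 [0.5097 0.2546 0.0848] [-179.83   -0.2    66.89] F [ 0.25  0.4  -5.49] w 0.0215
[ 0.00218331 -0.0251122   0.00536862]
```

Emit:
arm_command --pt "0 0 -1.5" --pt "0 0 -2" --pt "0 0 -2" --pt "0 0 -2" --pt "0 0 -2" --pt "0 0 -2" --pt "0 0 -2" --pt "0 0 -1.5" --pt "0 0 0" --pt "0 0 0" --twist '[0,0,0,0,0,0,0,0,0,0]'

```text
time_s: 6.58
tool_pos: [0.5096, 0.2529, 0.245]
tool_rot: [-179.9, -0.3, 66.8]
force: [-0.6, -0.3, -5.0]
grip_width: 0.0217
```

```bash
python3 -c "
from h import *
need([.50,-.2445,.235],74)
c=cam('top');s=cam('scene')
b=cv2.resize(s['img'][60:210,290:490],None,fx=3,fy=3,interpolation=2)
cv2.imwrite('pics/z4.png',b)"
```

```text
cm [-46.11  18.7    0.74] twist -7.18 t 6.58 [0.5096 0.2529 0.245 ] [-179.89   -0.28   66.82] F [-0.56 -0.34 -5.01] w 0.0217
```

View pics/z4.png

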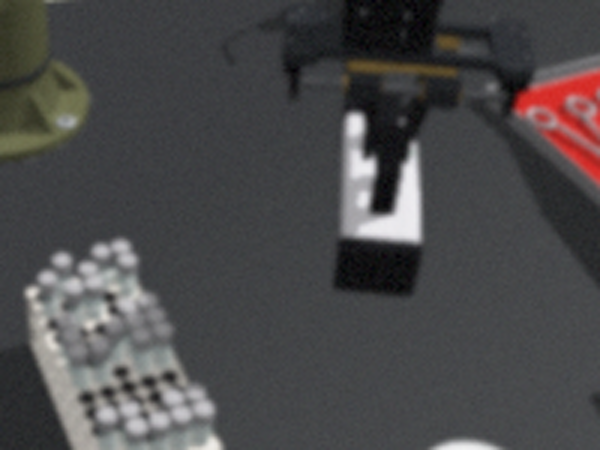

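Emit:
arm_command --pt "-1.2 0.5 0" --pt "-2.3 0.95 0" --pt "-2.3 0.95 0" --pt "-2.3 0.95 0" --pt "-2.3 0.95 0" --pt "-2.3 0.95 0" --pt "-2.3 0.95 0" --pt "-2.3 0.95 0" --pt "-2.3 0.95 0" --pt "-2.3 0.95 0" --twist '[0,0,0,0,0,0,0,0,0,0]'

```text
time_s: 7.92
tool_pos: [0.5015, -0.0009, 0.2386]
tool_rot: [-179.5, 0.3, 66.6]
force: [0.7, 0.9, -5.5]
grip_width: 0.0215
```

```bash
python3 -c "
from h import *
need([.50,-.2445,.235],74)"
```

```text
cm [-22.42   9.54   0.4 ] twist -7.39 t 7.92 [ 0.5015 -0.0009  0.2386] [-179.52    0.31   66.61] F [ 0.67  0.86 -5.52] w 0.0215
```

Emit:
arm_command --pt "-2.3 0.95 0" --pt "-2.3 0.95 0" --pt "-2.3 0.95 0" --pt "-2.3 0.95 0" --pt "-2.3 0.95 0" --pt "-2.3 0.95 0" --pt "-2.3 0.95 0" --pt "-2.3 0.95 0" --pt "-1.5 0.6 0" --pt "0 0 0" --twist '[0,0,0,0,0,0,0,0,0,0]'

```text
time_s: 9.18
tool_pos: [0.4858, -0.2356, 0.2353]
tool_rot: [-179.1, 0.5, 65.7]
force: [-0.4, 0.1, -5.3]
grip_width: 0.0219
```

Emit:
arm_command --pt "0 0 0" --pt "0 0 0" --pt "0 0 0" --pt "0 0 0" --pt "0 0 0" --pt "0 0 0" --twist '[-1.5,-2,-2,-1.5,0,0]'

```text
time_s: 9.93
tool_pos: [0.486, -0.2323, 0.2348]
tool_rot: [-179.0, 0.3, 73.5]
force: [-0.2, 0.2, -4.6]
grip_width: 0.0214
```

```bash
python3 -c "
from h import *
need([.50,-.2445,.15],74)
c=cam('top');s=cam('scene')
a=cv2.resize(c['img'][190:300,350:450],(400,440),interpolation=2);b=cv2.resize(s['img'][120:230,190:290],(400,440),interpolation=2)
cv2.imwrite('pics/z5.png',np.hstack([a,b]))"
```

```text
cm [-0.73  1.84  8.45] twist -0.52 t 9.93 [ 0.486  -0.2323  0.2348] [-178.99    0.27   73.48] F [-0.21  0.24 -4.57] w 0.0214
```

View pics/z5.png

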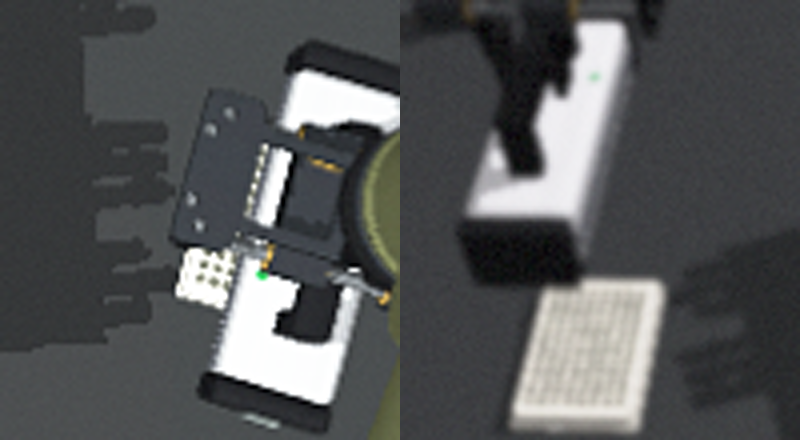

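Emit:
arm_command --pt "-0.4 0.9 1" --pt "-0.3 0.9 2" --pt "0 0 2" --pt "0 0 2" --pt "0 0 1.4" --pt "0 0 0" --pt "0 0 0" --pt "0 0 0" --twist '[-0.3,-0.2,0,0,0,0,0,0]'

```text
time_s: 11.02
tool_pos: [0.5028, -0.2471, 0.1461]
tool_rot: [-179.1, 0.4, 74.0]
force: [0.3, 0.6, -4.8]
grip_width: 0.0217
```

```bash
python3 -c "
from h import *
need([.50,-.2445,.102],74)
c=cam('top');s=cam('scene')
a=cv2.resize(c['img'][190:300,370:450],(400,550),interpolation=2);b=cv2.resize(s['img'][130:240,200:280],(400,550),interpolation=2)
cv2.imwrite('pics/z6.png',np.hstack([a,b]))"
```

```text
cm [ 0.21 -0.27  4.41] twist 0.02 t 11.03 [ 0.5028 -0.2471  0.1461] [-179.11    0.4    74.02] F [ 0.31  0.57 -4.85] w 0.0217
```

View pics/z6.png

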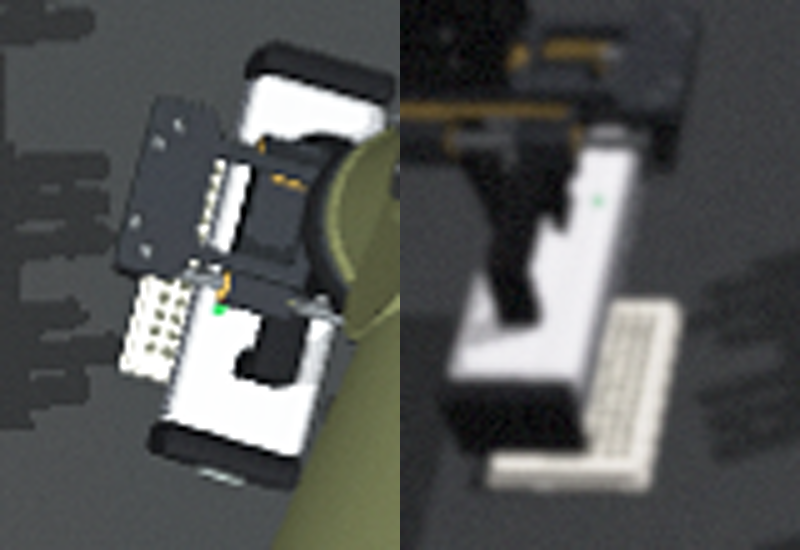

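```bash
python3 - <<'E'
from h import *
c=cam('top');s=cam('scene')
T=lambda a:np.array(a)/5+[370,190]-.4
S=lambda a:(np.array(a)-[400,0])/5+[200,130]-.4
W=ray(c,T([[254,73],[388,108],[172,418],[302,455]]),.127)[:,:2]
print('white corners FL FR NL NR',W.round(4).tolist(),W.mean(0).round(4))
for a,b in((2,0),(3,1)): d=W[a]-W[b]; print('yaw',np.degrees(np.arctan2(*(-d)[::-1])).round(2),np.linalg.norm(d).round(4))
N=ray(s,S([[448,379],[578,381]]),.127)[:,:2];print('scene NL NR of box top',N.round(4).tolist(),np.linalg.norm(N[0]-N[1]))
E=ray(s,S([[442,390],[582,388]]),.127)[:,:2];print(E.round(4).tolist())
# predicted lamp corners if centred under tool
o=telemetry.get_obs();p=o['tool_pos'];y=np.radians(o['tool_rot'][2]-90)
u=np.array([np.cos(y),np.sin(y)]);v=np.array([-u[1],u[0]])
C=np.array([[*(p[:2]+sx*.103*u+sy*.033*v),z] for z in(.127,.078) for sx in(1,-1) for sy in(1,-1)])
print('pred top crop',((proj(c,C)-[370,190])*5).round().tolist()); print('pred scene crop',((proj(s,C)-[200,130])*5+[400,0]).round().tolist())
E
```

```text
white corners FL FR NL NR [[0.5922, -0.2358], [0.5754, -0.3003], [0.4283, -0.1927], [0.411, -0.2539]] [ 0.5017 -0.2457]
yaw -14.73 0.1694
yaw -15.75 0.1708
scene NL NR of box top [[0.5819, -0.2991], [0.5996, -0.2375]] 0.0640535344614965
[[0.5881, -0.3023], [0.6045, -0.2361]]
pred top crop [[267.0, 33.0], [399.0, 71.0], [158.0, 450.0], [293.0, 488.0], [245.0, 47.0], [371.0, 83.0], [141.0, 445.0], [270.0, 482.0]]
pred scene crop [[566.0, 399.0], [431.0, 397.0], [635.0, 106.0], [517.0, 106.0], [585.0, 461.0], [455.0, 458.0], [649.0, 170.0], [535.0, 169.0]]
```

```bash
python3 - <<'E'
from h import *
s=cam('scene'); g=cv2.imread('pics/scene0.png',0)
m=np.zeros_like(g); m[180:236,210:265]=(g[180:236,210:265]>100)*255; m=cv2.morphologyEx(m,cv2.MORPH_CLOSE,np.ones((7,7)))
p=max(cv2.findContours(m,0,1)[0],key=cv2.contourArea).reshape(-1,2)
P=ray(s,p,.014)[:,:2]; print(cv2.minAreaRect((P*1000).astype(np.float32)))
need([.50,-.2445,.102],74)
E
```

```text
((508.1480407714844, -244.35601806640625), (92.43292999267578, 139.43946838378906), 74.04827880859375)
cm [ 0.2  -0.24  4.38] twist 0.02 t 11.28 [ 0.5026 -0.247   0.1458] [-179.09    0.4    74.02] F [-0.63 -0.36 -4.97] w 0.0216
```

Emit:
arm_command --pt "0.2 -0.1 0.8" --pt "0 0 1" --pt "0 0 1" --pt "0 0 0.8" --pt "0 0 0" --pt "0 0 0" --twist '[0,0,0,0,0,0]'

```text
time_s: 12.02
tool_pos: [0.5009, -0.2443, 0.1065]
tool_rot: [-179.0, 0.4, 74.0]
force: [-0.2, 0.0, -5.5]
grip_width: 0.0216
```

```bash
python3 -c "
from h import *
need([.502,-.2445,.102],74)"
```

```text
cm [0.01 0.11 0.44] twist 0.04 t 12.03 [ 0.5009 -0.2443  0.1065] [-179.      0.4    74.04] F [-0.16  0.03 -5.54] w 0.0216
```

Emit:
arm_command --pt "0 0.1 0.3" --pt "0 0 0.1" --pt "0 0 0" --pt "0 0 0" --pt "0 0 0" --pt "0 0 0" --twist '[0,0,0,0,0,0]'

```text
time_s: 12.78
tool_pos: [0.5027, -0.2449, 0.1032]
tool_rot: [-179.1, 0.4, 74.0]
force: [-0.1, 1.3, -5.3]
grip_width: 0.0214
```

```bash
python3 -c "
from h import *
need([.502,-.2445,.102],74)
c=cam('top');s=cam('scene')
a=cv2.resize(c['img'][190:300,370:450],(400,550),interpolation=2);b=cv2.resize(s['img'][140:250,200:280],(400,550),interpolation=2)
cv2.imwrite('pics/z7.png',np.hstack([a,b]))
o=telemetry.get_obs();p=o['tool_pos'];y=np.radians(-16)
u=np.array([np.cos(y),np.sin(y)]);v=np.array([-u[1],u[0]])
C=np.array([[*(p[:2]+sx*.103*u+sy*.033*v),z] for z in(.083,.034) for sx in(1,-1) for sy in(1,-1)])
print('pred top crop',((proj(c,C)-[370,190])*5).round().tolist()); print('pred scene crop',((proj(s,C)-[200,140])*5+[400,0]).round().tolist())
C=np.array([[*(np.array([.4996,-.2445])+sx*.064*u+sy*.043*v),.014] for sx in(1,-1) for sy in(1,-1)])
print('plate',((proj(c,C)-[370,190])*5).round().tolist(),((proj(s,C)-[200,140])*5+[400,0]).round().tolist())
"
```

```text
cm [ 0.02 -0.08  0.12] twist 0.04 t 12.78 [ 0.5027 -0.2449  0.1032] [-179.12    0.39   74.04] F [-0.11  1.31 -5.29] w 0.0214
pred top crop [[243.0, 45.0], [370.0, 82.0], [138.0, 446.0], [268.0, 483.0], [223.0, 58.0], [344.0, 93.0], [122.0, 441.0], [246.0, 477.0]]
pred scene crop [[587.0, 404.0], [457.0, 401.0], [652.0, 113.0], [537.0, 112.0], [605.0, 461.0], [479.0, 459.0], [665.0, 173.0], [554.0, 172.0]]
plate [[178.0, 134.0], [334.0, 179.0], [116.0, 368.0], [274.0, 414.0]] [[642.0, 419.0], [485.0, 416.0], [677.0, 242.0], [532.0, 240.0]]
```

View pics/z7.png

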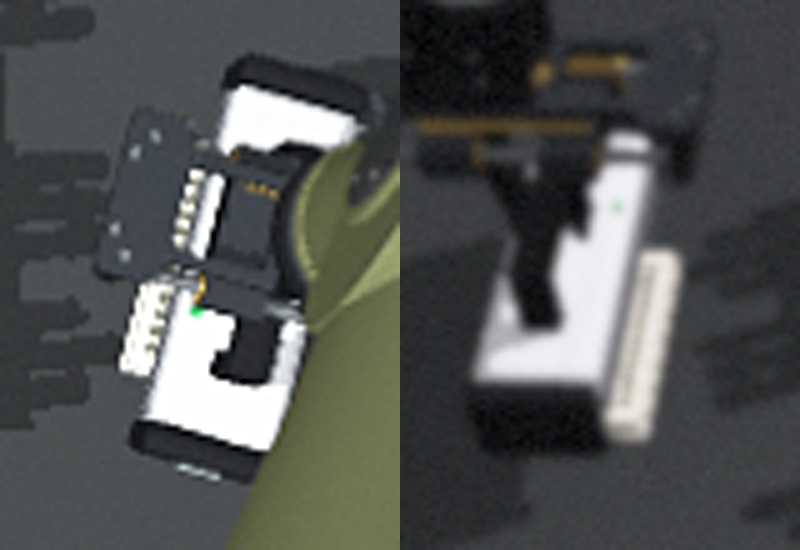

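```bash
python3 - <<'E'
from h import *
c=cam('top');s=cam('scene')
def P(p,yaw,z,L=.085):
    y=np.radians(yaw);u=np.array([np.cos(y),np.sin(y)]);v=np.array([-u[1],u[0]])
    return np.array([[*(np.array(p[:2])+sx*L*u+sy*.033*v),z] for sx in(1,-1) for sy in(1,-1)])
C=P([.510,.255],-23,.049)
print('z1 top',((proj(c,C)-190)*5.5).round().tolist(),'scene',((proj(s,C)-[375,130])*6.465+[385,0]).round().tolist())
C=P([.5027,-.2449],-16,.083)
print('z7 top',((proj(c,C)-[370,190])*5).round().tolist(),'scene',((proj(s,C)-[200,140])*5+[400,0]).round().tolist())
W=ray(c,np.array([[228,86],[360,122],[146,418],[270,450]])/5+[369.6,189.6],.083)
print(W.round(4).tolist(),W.mean(0)); print(ray(s,(np.array([[472,380],[602,382]])-[400,0])/5+[199.6,139.6],.083).round(4).tolist(),C.round(4).tolist())
E
```

```text
z1 top [[193.0, 77.0], [320.0, 132.0], [40.0, 411.0], [168.0, 469.0]] scene [[669.0, 379.0], [514.0, 363.0], [665.0, 114.0], [524.0, 101.0]]
z7 top [[234.0, 80.0], [361.0, 116.0], [147.0, 410.0], [277.0, 447.0]] scene [[593.0, 375.0], [464.0, 373.0], [647.0, 136.0], [531.0, 135.0]]
[[0.5912, -0.2324, 0.083], [0.5733, -0.2985, 0.083], [0.4271, -0.188, 0.083], [0.4115, -0.2488, 0.083]] [ 0.50075352 -0.24194552  0.083     ]
[[0.5792, -0.2975, 0.083], [0.5974, -0.2337, 0.083]] [[0.5935, -0.2366, 0.083], [0.5753, -0.3001, 0.083], [0.4301, -0.1897, 0.083], [0.4119, -0.2532, 0.083]]
```

Emit:
arm_command --pt "-0.27 -0.1 0.05" --pt "0 0 0" --pt "0 0 0" --pt "0 0 0" --pt "0 0 0" --pt "0 0 0" --pt "0 0 0" --pt "0 0 0" --twist '[0,0,0,0,0,0,0,0]'

```text
time_s: 13.98
tool_pos: [0.5007, -0.2474, 0.1026]
tool_rot: [-179.1, 0.4, 74.0]
force: [-0.2, -0.1, -5.3]
grip_width: 0.0217
```

```bash
python3 -c "
from h import *
need([.501,-.2475,.102],74)
c=cam('top');s=cam('scene')
b=cv2.resize(s['img'][140:250,200:280],(400,550),interpolation=2)
cv2.imwrite('pics/z8.png',np.hstack([cv2.resize(c['img'][190:300,370:450],(400,550),interpolation=2),b]))"
```

```text
cm [-0.01  0.03  0.06] twist 0.04 t 13.97 [ 0.5007 -0.2474  0.1026] [-179.1     0.39   74.04] F [-0.24 -0.06 -5.27] w 0.0217
```

View pics/z8.png

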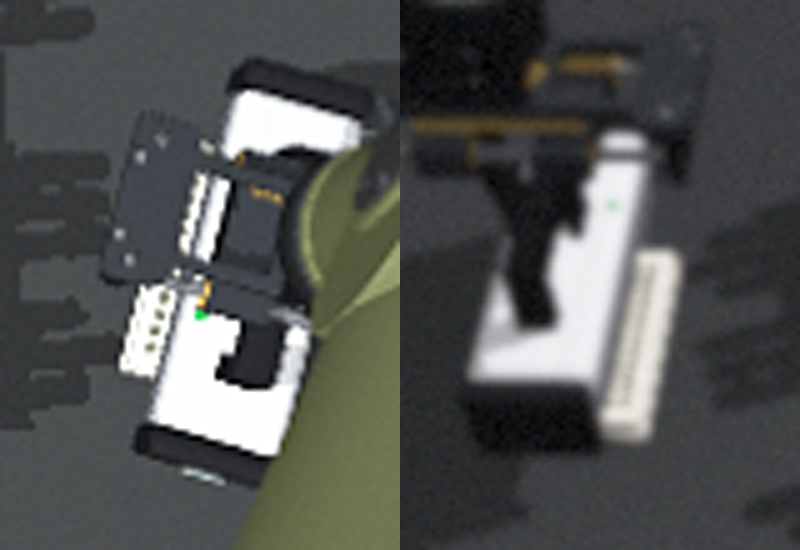

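```bash
python3 -c "
from h import *
print(env.sign_off())"
```

```text
the job is handed in; nothing more can be done
None
```

I gripped the lamp by its handle and carried it over the rack with its underside about 5 cm above the tube caps. I handed in with the arm holding it still over the microplate at 14 s of the 48 s allowed. The sign-off gave no verdict.

Last checks before handing in:
- **Height:** TCP z was 0.1026 m, which puts the underside about 20 to 21 mm above the plate top. That uses the TCP height read at the grasp, while the lamp stood on the bench.
- **Alignment:** the lamp's yaw was -16.0°, against -16° measured for the plate's long side.
- **Grip:** the fingers read 21.7 mm on the 22 mm bar, with a steady load of about 5.3 N.
- **Contact:** the force readings during the carry and lowering showed nothing beyond the lamp's weight, and nothing was seen touching the plate. I viewed crops only in the last pictures and did not look at the rack, bottle, dishes and tip box again.

Two things were less exact:
- **Centring:** the two cameras disagreed by a few millimetres along x on where the lamp was. I corrected to their mean and expect about 2 to 3 mm of error.
- **Level:** the tool had about 1° of tilt, which built up during the carry. The move commands cannot correct it.

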